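# Tip the roller into the V cradle and flip the keeper over it

### The arm

A 7-joint arm with a two-finger parallel gripper is mounted at the origin on the work surface. World frame = base frame: x ahead of the robot, y to its left, z up, the work surface at z = 0. Lengths are in m, angles in rad, forces in N, time in s.
With the tool pointing down it reaches from about 0.4 to 0.85 m from the base axis. Payload 4.5 kg.
Tool frame: the origin (TCP) lies where the fingers leave the gripper's body, on its centre line; the fingertips stand 64 mm ahead of it and the grasp point (between the pads) lies 45 mm ahead of it; z points along the fingers, y is the direction in which the jaws open and shut (so a half turn about z gives the same grasp; the last joint's range is limited). The gripper opens to 88 mm and grips with 3 to 60 N. Pads are 18 mm wide; open, the fingers measure 123 mm over their backs; the gripper's body (75 mm by 187 mm) begins 45 mm behind the grasp point.
Start: joints at [1.213, 0.689, -0.195, 1.565, 0.157, 0.902, -0.215], TCP at [0.239, -0.578, 0.303] pointing down, gripper open.
Joint ranges: [-3.01, 3.01], [-0.46, 2.08], [-1.47, 1.51], [0.13, 2.56], [-1, 4.14], [0.04, 2.09], [-2.66, 2.66]. Speed limits (rad/s): [2.57, 2.57, 3.14, 3.14, 3.14, 3.14, 3.14].

### API

Orientations are given as a unit quaternion [x, y, z, w].
In Python, from plant import monitor, snapshot, workorder, finder gives the robot as it stands.
- The arm moves only by the tool carry_out, never from a script. Its argument "motion" is one flat list of numbers, 6 for each row, row after row: the shift along the tool's x, y, z in cm, then the turn, a rotation vector about the tool's x, y, z in rad. In form: [x, y, z, rx, ry, rz, x, y, z, rx, ry, rz, ...]. A call has 1 to 8 rows; each row shifts and turns the commanded pose from where the row before left it, along the tool's axes as they then stand; what a row does not reach is not made up. A row lasts 1/8 s, in which the tool goes at most 62.5 mm and 10.7 degrees, less where a joint would pass 70% of its speed; a pose out of reach is approached as far as the arm can. A call with a gripper value outside its range is refused whole. "hand" is the finger opening in cm, from 0 to 8.81, set as the call begins (left out, the last holds). The fingers move at their own pace and stop on an object; "grip_force" is the grip in N (left out, the last holds). Time passes only in rows, so rows that do not move let the fingers close. It gives the time, the measured TCP pose, the force and the opening at its end, in the units of the state.
- monitor.get_state(): the state, without advancing time (a new reading comes with each control period).
- snapshot(name): name is "scene" or "top" or "wrist"; returns a dict with "frame" (480x640x3 uint8, red, green, blue), "range_z" (480x640 float32, m along the optical axis (not along the pixel's ray), 0 where there is no reading), "fx", "fy", "cx", "cy" (pixels), "rvec" (rotation vector, rad) and "tvec" (3), from world to camera coordinates, as OpenCV has them; the wrist camera has in their place "hand_eye" (4x4, takes a point from camera to tool coordinates, whose origin is the TCP and whose axes are the flange's). Camera axes: x right, y down, z forward; pixel columns grow to the right and rows downward; lengths in m; the calibration is good to about 2 mm. A picture is of the moment at which its call begins: read the wrist's pose just before it.
- workorder.finish_job(): hands the job in, once; it reports no verdict.
Trained networks look in a picture, given as the dict that the camera call returned (one of the last four; its "shot" number tells which), for a name from the list of things; names that differ only in an ending like _2 or _b are one class to them, and where a whole thing is asked for, a point or a joint stands for the part that bears it (a point fixed in the world has none). Each returns a list of dicts, best first, with "p" (0 to 1); they miss things now and then, are a little off and sometimes report something else, mostly with a low value. They report only what shows in the picture. A call takes as long as a camera call. They do not tell look-alikes from the thing itself.
- finder.masks_of(picture, thing): "pixels" (480x640 bool, what is visible of it) and "extent" ([left, top, right, bottom] in pixels, round what is visible of it).
The state is a dict: "clock": time; "q": joint angles; "qd": joint speeds; "joint_torque": joint torques, N m; "tool_pos": TCP position; "eef_rot": TCP orientation; "contact_force": force on the tool from outside, world axes, zero at the start; "moment": the same for the moment, N m; "opening": opening from 0.0 (shut) to 1.0 (fully open).
Only numpy, scipy, OpenCV 4.12 (cv2) and the standard library are available. Lean on these libraries where they do the work, as an engineer would, in place of code of your own. Each camera call takes 0.05 s, during which the arm holds its last target. There are 200 camera calls.

### The job

Load the grinding fixture by pushing only: gently tip the roller that stands on the fixture's pad over so that it lies along the V cradle with its thin journal towards the end stop, then flip the hinged keeper strap over the roller and push it fully down. Do not pick anything up, and leave the other things on the bench where they are.

Things in the scene. Friction and masses are not known exactly. Their poses are not given: they have to be found in the camera images.
- fixture: Steel grinding fixture bolted to the bench, base plate 150 (x) by 260 (y) by 12 mm high; origin at the centre of its underside on the bench, z up. V cradle along y at x = 0; flat pad at its -y end, end stop at its +y end. Strap hinge on the -x side, two lugs 85 mm high at x = -50 mm; rest post for the strap's free end, 73 mm high, at x = +46, y = -5 mm.
- pad (a point): Centre of the top of the flat pad: fixture x = 0, y = -89 mm, 31.5 mm above the bench. The pad is 70 mm wide and covers fixture y = -118 to -60 mm; behind it at y = -121 mm a back lip stands 6.5 mm above the pad.
- cradle (a point): Point on the bottom line of the V cradle at fixture x = 0, y = 0, 22 mm above the bench. 90 degree V from fixture y = -60 to +85 mm, upper edges 52 mm above the bench, 60 mm wide at the top. The end stop, 64 mm high, covers y = 85 to 97 mm.
- roller_mid (a point): Centre of the loose turned roller, 0.3 to 0.46 kg, 125 mm long: aluminium body 40 mm diameter, 100 mm long, then a journal 22 mm diameter, 25 mm long, at the +z end (z along the roller). It starts standing on the pad, journal up, top 156.5 mm above the bench. Tipped over 20 degrees towards the fixture's +y it falls into the V by itself; lying there its axis is 50 mm above the bench.
- journal_end (a point): Centre of the end face of the roller's journal, 62.5 mm from the roller's centre along its z.
- strap (a joint): Angle of the keeper strap, rad: 0 = closed, level over the cradle, free end on the rest post (hard stop); pi/2 = upright; at the start 1.7 to 2.1, leaning back away from the cradle. Opens to 2.25. Stiff friction hinge (about 0.1 N m): it stays where it is left and has to be pushed all the way down.
- strap_hinge (a point): Point on the strap's hinge axis in the middle of its width: x = -50, y = -5, z = 77 mm in the fixture's frame; the axis runs along the fixture's y.
- strap_tip (a point): Free end of the keeper strap, 98 mm from the hinge axis. The strap is a straight aluminium flat bar, 24 mm wide (along the fixture's y) and 8 mm thick; closed, its top is 81 mm above the bench and it passes about 3 mm above the lying roller.
- bearing: Bystander: steel bearing ring, 52 mm outside diameter, 18 mm high, flat on the bench; origin at the centre of its underside.
- pot: Bystander: lidded grey jar, 56 mm diameter, 65 mm high; origin at the centre of its underside.
- blank: Bystander: dark steel flanged blank, 56 mm flange, 34 mm high; origin at the centre of its underside.
- wrench: Bystander: wrench 160 mm long, lying on the bench along its x, beyond the end stop; origin at its middle, on its underside.
Not all that is in view belongs to the job. Of the things that look like the part that bears roller_mid, the middle-sized one is meant.

How it is judged:
On the way, in this order (a step that is already met when the one before it is completed fails the run):
1. the roller lies at rest in the V cradle, journal towards the end stop (angle between roller_mid's own z axis and vertical between 1.47 and 1.67 rad and x of roller_mid in the frame of fixture between -0.006 and 0.006 m and y of roller_mid in the frame of fixture between -0.035 and 0.035 m and y of journal_end in the frame of fixture above 0.025 m and height (world z) of roller_mid between 0.044 and 0.057 m and linear speed of roller below 0.02 m/s), for 0.2 s.
2. the keeper strap is flipped over the roller and fully down (value of joint strap below 0.06 rad), for 0.2 s.
At the end, for the whole second after the job is handed in: Roller at rest along the V cradle (level within 0.1 rad, axis within 6 mm of the centre line, middle within 35 mm of the fixture's y = 0), journal towards the end stop; strap within 0.06 rad of closed; bystanders within 30 mm of their start (all of step 1 and value of joint strap below 0.06 rad and distance of each of bearing, pot, blank, wrench from where it was at the start of the episode below 0.03 m); the robot touches nothing.
It fails at once if the roller is lifted clear of the pad while standing (its middle rises 20 mm or more) (height (world z) of roller_mid above 0.114 m).
It fails at once if the lying roller is lifted out of the cradle (angle between roller_mid's own z axis and vertical between 1.4 and 1.75 rad and height (world z) of roller_mid above 0.085 m).
It fails at once if the roller is squeezed or struck with more than 30 N (contact force between the fingers and roller above 30 N).
It fails at once if the bearing ring, jar, blank or wrench is moved by 30 mm or more (distance of any of bearing, pot, blank, wrench from where it was at the start of the episode above 0.03 m).
It also fails if it takes over 48 s, if anything falls off the work surface, if the arm or the gripper's body presses on something with over 40 N, if the wrist force passes 120 N, or if a joint passes its speed limit or range.

## Working session

There is one attempt and no reset: what is moved stays moved. The work goes in short steps, Python scripts to look and compute and a tool call to move; the robot and the scene stay as the last step left them, time stands still between calls to the robot, and variables do not carry over. Pictures are saved under pics/ and viewed, about 8 in all and at most 12, crops included, and the job is handed in when it is done.

Besides the shell and the picture viewer there is one more tool, called after ">>>" in YAML: its name, and indented under it one key for each argument. carry_out: Moves the arm, as the interface text tells. Its arguments: {"type":"object","properties":{"motion":{"type":"array"},"hand":{"type":"number"},"grip_force":{"type":"number"}},"required":["motion"]}

```bash
mkdir -p pics; cat > h.py <<'E'
import numpy as np, cv2
from scipy.spatial.transform import Rotation as R
from plant import monitor, snapshot, workorder, finder
def pts(s):
    z=s["range_z"]; v,u=np.mgrid[:480,:640]
    P=np.stack([(u-s["cx"])/s["fx"]*z,(v-s["cy"])/s["fy"]*z,z],-1)
    if "rvec" in s:
        Rm=cv2.Rodrigues(np.array(s["rvec"],float))[0]; t=np.array(s["tvec"]).ravel()
        return (P-t)@Rm
    st=s["st"]; H=np.array(s["hand_eye"]); P=P@H[:3,:3].T+H[:3,3]
    return R.from_quat(st["eef_rot"]).apply(P.reshape(-1,3)).reshape(P.shape)+st["tool_pos"]
def snap(n):
    st=monitor.get_state(); s=snapshot(n); s["st"]=st; return s
def save(s,f): cv2.imwrite("pics/"+f,s["frame"][:,:,::-1])
E
python3 - <<'E'
from h import *
st=monitor.get_state(); print({k:np.round(v,3) for k,v in st.items()})
for n in ["scene","top"]:
    s=snap(n); save(s,n+"1.png"); P=pts(s)
    for t in ["fixture","roller_mid","strap","bearing","pot","blank","wrench"]:
        for d in finder.masks_of(s,t):
            m=d["pixels"]&(s["range_z"]>0)
            if m.sum()<5: continue
            q=P[m]; print(n,t,round(d["p"],2),d["extent"],np.round(np.median(q,0),3),np.round(np.percentile(q,2,0),3),np.round(np.percentile(q,98,0),3))
E
```

```text
{'clock': np.float64(0.0), 'q': array([ 1.213,  0.69 , -0.195,  1.566,  0.157,  0.903, -0.215]), 'qd': array([-0.001, -0.002, -0.   , -0.003, -0.001,  0.001, -0.001]), 'joint_torque': array([ 0.0000e+00, -5.2757e+01, -1.2670e+00, -1.5343e+01, -5.3000e-02,
        7.0000e-03,  0.0000e+00]), 'tool_pos': array([ 0.238, -0.577,  0.302]), 'eef_rot': array([ 0.981,  0.195, -0.   , -0.001]), 'contact_force': array([ 0.499,  0.211, -0.083]), 'moment': array([-0.073,  0.006,  0.03 ]), 'opening': np.float64(1.001)}
scene fixture 0.76 [194.7, 218.8, 346.3, 376.5] [ 0.614 -0.109  0.029] [ 0.52  -0.224  0.004] [0.665 0.021 0.151]
scene fixture 0.16 [293.9, 238.5, 362.8, 271.5] [0.573 0.093 0.008] [0.49  0.073 0.001] [0.642 0.118 0.011]
scene roller_mid 0.83 [220.9, 268.7, 253.3, 339.8] [ 0.603 -0.193  0.105] [ 0.575 -0.204  0.034] [ 0.613 -0.168  0.158]
scene roller_mid 0.79 [132.9, 293.9, 180.2, 382.6] [ 0.556 -0.312  0.099] [ 0.529 -0.328  0.008] [ 0.566 -0.285  0.161]
scene roller_mid 0.64 [178.9, 264.1, 201.3, 308.1] [ 0.469 -0.18   0.054] [ 0.454 -0.188  0.005] [ 0.476 -0.164  0.093]
scene s
[... 1101 characters left out ...]
7   -0.099 -0.   ] [ 0.746 -0.053  0.022]
top strap 0.56 [351.8, 290.0, 368.2, 305.9] [ 0.532 -0.104  0.142] [ 0.52  -0.116  0.08 ] [ 0.545 -0.093  0.175]
top bearing 0.58 [330.7, 201.2, 354.1, 227.0] [ 0.723 -0.076  0.017] [ 0.7   -0.099  0.01 ] [ 0.747 -0.053  0.022]
top pot 0.75 [293.8, 194.6, 318.7, 221.6] [0.733 0.008 0.064] [ 0.712 -0.016  0.004] [0.76  0.031 0.069]
top pot 0.34 [291.0, 235.8, 409.7, 308.2] [ 0.587 -0.089  0.016] [ 0.516 -0.219  0.007] [0.662 0.027 0.109]
top blank 0.93 [375.7, 196.6, 400.2, 225.6] [ 0.725 -0.181  0.015] [ 0.701 -0.207 -0.001] [ 0.752 -0.157  0.037]
top wrench 0.61 [259.6, 247.5, 275.3, 306.6] [0.582 0.093 0.007] [0.509 0.08  0.001] [0.637 0.117 0.012]
```

View pics/scene1.png

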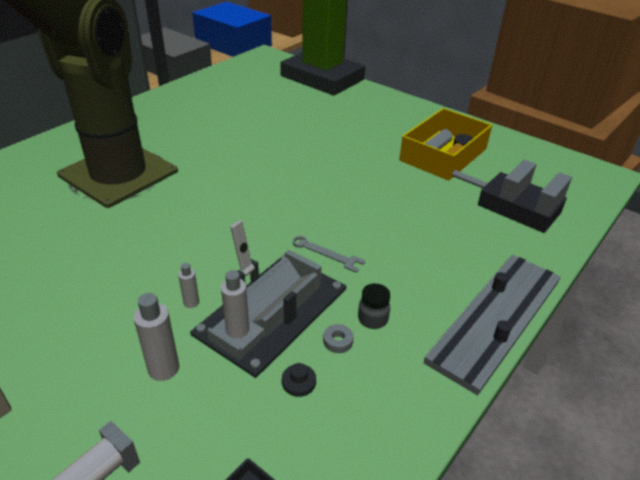

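```bash
python3 - <<'E'
from h import *
for n in ["scene","top"]:
    s=snap(n);P=pts(s); ok=s["range_z"]>0
    X,Y,Z=P[...,0],P[...,1],P[...,2]
    reg=ok&(X>.49)&(X<.69)&(Y>-.26)&(Y<.06)
    # base plate top
    m=reg&(abs(Z-.012)<.004); r=cv2.minAreaRect(P[m][:,:2].astype(np.float32)); print(n,"base",r)
    for lo,hi,nm in [(.15,.165,"top journal"),(.128,.138,"shoulder"),(.055,.128,'hi')]:
        m=reg&(Z>lo)&(Z<hi)&(Y<-.13)&(X>.56)
        print(nm,m.sum(),P[m].mean(0),P[m].min(0),P[m].max(0))
    m=reg&(Z>.06)&(Z<.067)&(Y>-.06); print("stop",m.sum(),cv2.minAreaRect(P[m][:,:2].astype(np.float32)) if m.sum()>4 else 0)
    d=finder.masks_of(s,"strap")[0]; q=P[d["pixels"]&ok&(Z>.085)]; c=q.mean(0); print("strap",c,np.linalg.svd(q-c,full_matrices=False)[2], q.max(0), q[q[:,2].argmax()])
E
```

```text
scene base ((0.5890694856643677, -0.09562602639198303), (0.15282221138477325, 0.26144611835479736), 2.6496365070343018)
top journal 152 [ 0.59530502 -0.18537667  0.15618728] [ 0.5829269  -0.19592287  0.15009198] [ 0.60450122 -0.17324001  0.16020033]
shoulder 267 [ 0.59803118 -0.1882872   0.13244607] [ 0.57374797 -0.20482337  0.12821157] [ 0.61301163 -0.16373154  0.13782478]
hi 783 [ 0.60461645 -0.19349222  0.09281255] [ 0.58283362 -0.20447662  0.0551803 ] [ 0.62580704 -0.14309067  0.12793579]
stop 234 ((0.5848519206047058, -0.004255296662449837), (0.07879786193370819, 0.016615763306617737), 3.4392638206481934)
strap [ 0.53214051 -0.10523335  0.13304465] [[ 0.18296102  0.0014028  -0.98311917]
 [ 0.0366758   0.99929315  0.00825134]
 [ 0.98243582 -0.03756636  0.18278025]] [ 0.54820847 -0.08958545  0.17580155] [ 0.52746737 -0.09503191  0.17580155]
top base ((0.5893987417221069, -0.09720480442047119), (0.1499166488647461, 0.2602664828300476), 2.6710028648376465)
top journal 97 [ 0.59380964 -0.18489322  0.15630823] [ 0.58418657 -0.19539296  0.1506022 ] [ 0.60427789 -0.17426834  0.16048644]
shoulder 182 [ 0.59384038 -0.18348924  0.13121747] [ 0.57440639 -0.20417289  0.12801645] [ 0.61331127 -0.16549419  0.13655636]
hi 98 [ 0.59241018 -0.17009879  0.09349351] [ 0.57443082 -0.19416372  0.0554317 ] [ 0.62760112 -0.13042154  0.12790572]
stop 172 ((0.5850744247436523, -0.006181050557643175), (0.07662481814622879, 0.011895326897501945), 2.7658727169036865)
strap [ 0.53061606 -0.10422699  0.14431392] [[ 0.21672287  0.01907797 -0.97604674]
 [-0.04703508  0.99885197  0.00907999]
 [-0.97509943 -0.04394059 -0.2173714 ]] [ 0.5428523  -0.09253546  0.17820342] [ 0.52382634 -0.09532384  0.17820342]
```

The scene shows the middle-sized roller on the fixture pad at (235,305), a bigger look-alike at (157,340), a smaller one at (188,285) and the strap leaning back at (240,245). The fixture is at about (0.589, -0.097) with yaw 2.66°. Next I move to behind the roller.

>>> carry_out:
  motion: [0,0,0,0,0,0.173,0,0,0,0,0,0.173,4.65,-3.9,0,0,0,0,4.65,-3.9,0,0,0,0,4.65,-3.9,0,0,0,0,4.65,-3.9,0,0,0,0,4.65,-3.9,0,0,0,0,4.65,-3.9,0,0,0,0]
  hand: 0

```text
clock: 2.0
tool_pos: [0.5081, -0.3297, 0.3029]
eef_rot: [1.0, 0.023, 0.0, 0.0]
contact_force: [-0.1, -1.1, -0.0]
opening: 0.118
```

```bash
cat >> h.py <<'E'
O=np.array([.589,-.0965,0]); F=R.from_euler('z',2.66,degrees=True)
def fx(p): return F.inv().apply(np.asarray(p)-O)
def delta(target_fix):
    st=monitor.get_state(); T=R.from_quat(st["eef_rot"])
    print("t",round(float(st["clock"]),2),"tcp fix mm",np.round(fx(st["tool_pos"])*1e3,1),"yaw-rel",np.round((F.inv()*T).as_rotvec(),3),"f",np.round(st["contact_force"],1),"q",np.round(st["q"],2),"op",round(float(st["opening"]),2))
    print("move cm (tool)",np.round(T.inv().apply(F.apply(target_fix)+O-st["tool_pos"])*100,2))
E
python3 -c "
from h import *
delta([0,-.150,.30]); print(fx([.594,-.185,0]))"
```

```text
t 2.0 tcp fix mm [ -91.7 -229.2  302.9] yaw-rel [ 3.141e+00 -1.000e-03  1.000e-03] f [-0.1 -1.1 -0. ] q [ 0.53  0.66 -0.05  1.63  0.04  0.85 -1.07] op 0.12
move cm (tool) [ 9.16 -7.93  0.29]
[ 0.00088741 -0.08863669  0.        ]
```

>>> carry_out:
  motion: [4.6,-3.9,0,0,0,0,4.6,-3.9,0,0,0,0,0,0,4,0,0,0,0,0,4,0,0,0,0,0,3.7,0,0,0,0,0,0,0,0,0]

```text
clock: 2.75
tool_pos: [0.5933, -0.2482, 0.1831]
eef_rot: [1.0, 0.023, -0.003, -0.001]
contact_force: [-0.4, 0.1, 0.3]
opening: 0.003
```

```bash
python3 -c "
from h import *
delta([0.001,-.126,.184]); s=snap('scene'); save(s,'s2.png')
P=pts(s);f=fx(P.reshape(-1,3)).reshape(P.shape);m=(abs(f[...,0])<.02)&(f[...,1]<-.11)&(f[...,1]>-.2)&(f[...,2]>.1)&(f[...,2]<.16)
print(m.sum(),f[m].min(0),f[m].max(0))
cv2.imwrite('pics/s2.png',cv2.resize(s['frame'][180:400,120:420,::-1],None,fx=2.5,fy=2.5))"
```

```text
t 2.75 tcp fix mm [  -2.8 -151.7  183.1] yaw-rel [-3.139  0.     0.009] f [-0.4  0.1  0.3] q [ 0.34  0.86 -0.04  1.6   0.04  0.69 -1.24] op 0.0
move cm (tool) [ 0.37 -2.57 -0.09]
401 [-0.01437383 -0.16806268  0.117759  ] [ 0.00876218 -0.13524387  0.15955935]
```

View pics/s2.png

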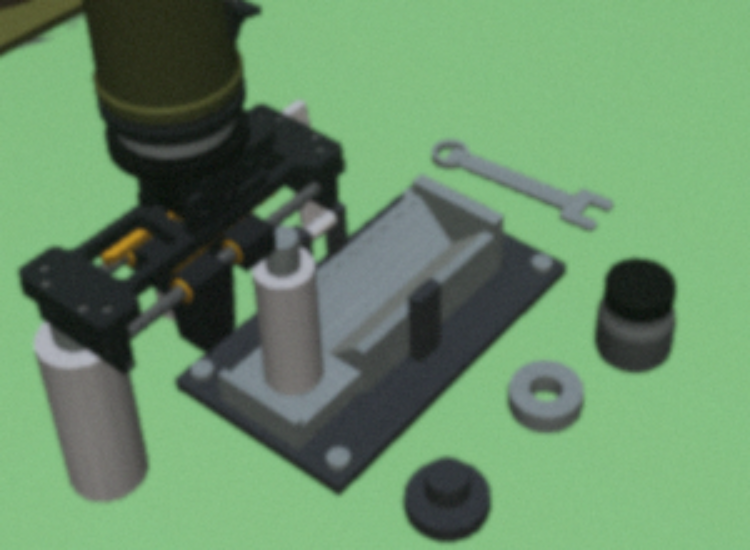

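The fingers are down behind the roller and clear of the big look-alike, and the roller is still upright on the pad at (290,330) in the crop. Next is a gentle push.

>>> carry_out:
  motion: [0.35,-1,0,0,0,0,0,-0.8,0,0,0,0,0,-0.4,0,0,0,0,0,-0.4,0,0,0,0,0,-0.4,0,0,0,0,0,-0.4,0,0,0,0,0,-0.4,0,0,0,0,0,-0.4,0,0,0,0]

```text
clock: 3.8
tool_pos: [0.5966, -0.2068, 0.1857]
eef_rot: [1.0, 0.023, 0.0, 0.0]
contact_force: [-0.2, -1.2, 0.5]
opening: 0.007
```

```bash
python3 -c "
from h import *
delta([0.001,-.09,.184]); s=snap('scene')
cv2.imwrite('pics/s3.png',cv2.resize(s['frame'][180:400,120:420,::-1],None,fx=2,fy=2))"
```

```text
t 3.8 tcp fix mm [   2.4 -110.5  185.7] yaw-rel [ 3.141e+00 -1.000e-03  0.000e+00] f [-0.2 -1.2  0.5] q [ 0.28  0.84 -0.03  1.65  0.04  0.65 -1.3 ] op 0.01
move cm (tool) [-0.15 -2.05  0.17]
```

View pics/s3.png

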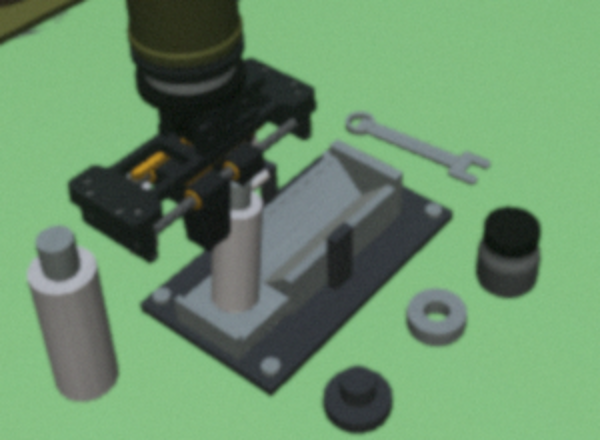

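The roller is leaning towards +y, with its base at (235,300) and its top at (245,190), so I keep pushing.

>>> carry_out:
  motion: [0,-0.4,0,0,0,0,0,-0.4,0,0,0,0,0,-0.4,0,0,0,0,0,-0.4,0,0,0,0,0,-0.4,0,0,0,0,0,0,0,0,0,0]

```text
clock: 4.6
tool_pos: [0.5957, -0.1862, 0.1857]
eef_rot: [1.0, 0.023, -0.0, -0.0]
contact_force: [0.4, -0.4, 0.5]
opening: 0.006
```

```bash
python3 -c "
from h import *
delta([0.001,-.09,.184]); s=snap('scene')
cv2.imwrite('pics/s4.png',cv2.resize(s['frame'][180:400,120:420,::-1],None,fx=2,fy=2))"
```

```text
t 4.6 tcp fix mm [  2.5 -89.9 185.7] yaw-rel [-3.141 -0.     0.   ] f [ 0.4 -0.4  0.5] q [ 0.24  0.83 -0.03  1.67  0.03  0.64 -1.32] op 0.01
move cm (tool) [-0.15  0.01  0.17]
```

View pics/s4.png

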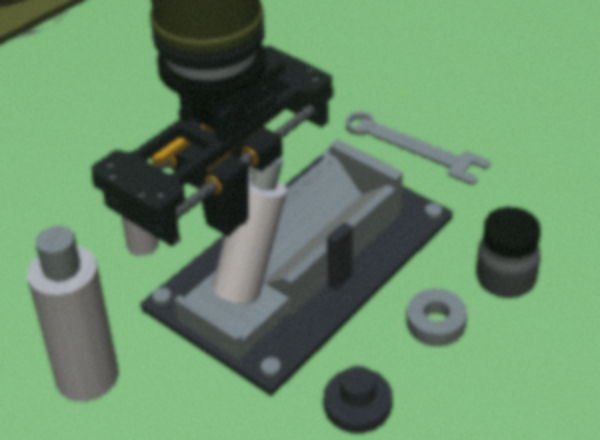

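The roller leans about 15–18° with its base still on the pad. A little more should let it fall.

>>> carry_out:
  motion: [0,-0.4,0,0,0,0,0,-0.4,0,0,0,0,0,-0.4,0,0,0,0,0,-0.4,0,0,0,0,0,0,0,0,0,0,0,0,0,0,0,0]

```text
clock: 5.4
tool_pos: [0.5949, -0.1711, 0.1858]
eef_rot: [1.0, 0.023, 0.0, 0.0]
contact_force: [-0.7, -0.1, -0.2]
opening: 0.006
```

```bash
python3 -c "
from h import *
delta([0.001,-.09,.184]); s=snap('scene')
cv2.imwrite('pics/s5.png',cv2.resize(s['frame'][180:400,120:420,::-1],None,fx=2,fy=2))"
```

```text
t 5.4 tcp fix mm [  2.5 -74.7 185.8] yaw-rel [ 3.141e+00 -1.000e-03  0.000e+00] f [-0.7 -0.1 -0.2] q [ 0.22  0.83 -0.02  1.69  0.03  0.63 -1.34] op 0.01
move cm (tool) [-0.14  1.53  0.18]
```

View pics/s5.png

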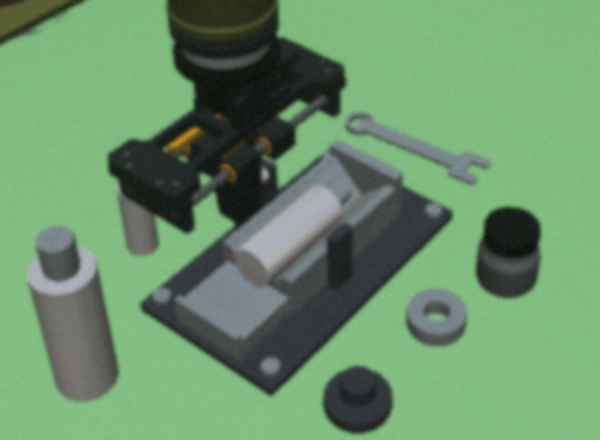

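The roller now lies in the V, body end at (255,260) and journal towards the stop. I go up and over behind the strap, and check the roller from the cameras.

>>> carry_out:
  motion: [0,0,-4,0,0,0,0,0,-4,0,0,0,-4,-2,0,0,0,0,-4,-2.5,0,0,0,0,-3.5,-2.5,0,0,0,0,0,0,0,0,0,0]

```text
clock: 6.2
tool_pos: [0.4739, -0.1048, 0.2659]
eef_rot: [1.0, 0.024, -0.002, -0.0]
contact_force: [0.3, 1.0, -0.6]
opening: 0.004
```

```bash
python3 -c "
from h import *
delta([-.110,-.005,.214])
for n in ['top','scene']:
  s=snap(n);P=fx(pts(s).reshape(-1,3)).reshape(480,640,3);ok=s['range_z']>0
  for t in ['roller_mid','strap']:
    for d in finder.masks_of(s,t):
      q=P[d['pixels']&ok]
      if len(q)<20: continue
      q=q if t!='strap' else q[q[:,2]>.085]
      if abs(np.median(q[:,0]))<.1 and abs(np.median(q[:,1]))<.1: c=q.mean(0);print(n,t,round(d['p'],2),np.round(np.percentile(q,2,0),3),np.round(np.percentile(q,98,0),3),np.round(np.linalg.svd(q-c,full_matrices=False)[2][0],3),np.round(c,3))
"
```

```text
t 6.2 tcp fix mm [-115.4   -2.9  265.9] yaw-rel [-3.141e+00 -2.000e-03  6.000e-03] f [ 0.3  1.  -0.6] q [ 0.14  0.57 -0.02  2.02  0.02  0.56 -1.42] op 0.0
move cm (tool) [0.55 0.21 5.19]
top roller_mid 0.82 [-0.018 -0.066  0.053] [0.019 0.052 0.073] [-0.008  0.998 -0.058] [ 0.001 -0.011  0.065]
top strap 0.72 [-0.07  -0.016  0.09 ] [-0.048  0.006  0.175] [ 0.217  0.005 -0.976] [-0.059 -0.004  0.143]
scene roller_mid 0.57 [-0.013 -0.067  0.043] [0.02  0.05  0.073] [0.026 0.999 0.035] [ 0.007 -0.021  0.063]
scene strap 0.87 [-0.068 -0.016  0.087] [-0.048  0.007  0.174] [ 0.184  0.012 -0.983] [-0.057 -0.006  0.132]
```

Roller middle at about fixture y = -6 mm and level. Next: down behind the strap and push it forward.

>>> carry_out:
  motion: [0,0.2,2.6,0,0,0,0,0,2.6,0,0,0,2,0,0,0,0,0,1.6,0,0,0,0,0,1.6,0,0,0,0,0,2.0,0,0,0,0,0,1.9,0,0.6,0,0,0,0,0,0,0,0,0]

```text
clock: 7.5
tool_pos: [0.569, -0.1042, 0.2071]
eef_rot: [1.0, 0.023, 0.0, 0.0]
contact_force: [-0.2, -0.2, 0.3]
opening: 0.005
```

```bash
python3 -c "
from h import *
delta([.004,-.005,.182])
s=snap('scene');P=fx(pts(s).reshape(-1,3)).reshape(480,640,3);ok=s['range_z']>0
for d in finder.masks_of(s,'strap')[:1]:
  q=P[d['pixels']&ok]; q=q[q[:,2]>.085];print(round(d['p'],2),np.round(np.percentile(q,2,0),3),np.round(np.percentile(q,98,0),3))
cv2.imwrite('pics/s6.png',cv2.resize(s['frame'][180:400,120:420,::-1],None,fx=2,fy=2))
"
```

```text
t 7.5 tcp fix mm [-20.3  -6.8 207.1] yaw-rel [ 3.142e+00 -1.000e-03  1.000e-03] f [-0.2 -0.2  0.3] q [ 0.11  0.76 -0.01  1.8   0.02  0.58 -1.44] op 0.0
move cm (tool) [ 2.43 -0.18  2.51]
0.67 [-0.047 -0.017  0.086] [0.009 0.006 0.16 ]
```

View pics/s6.png

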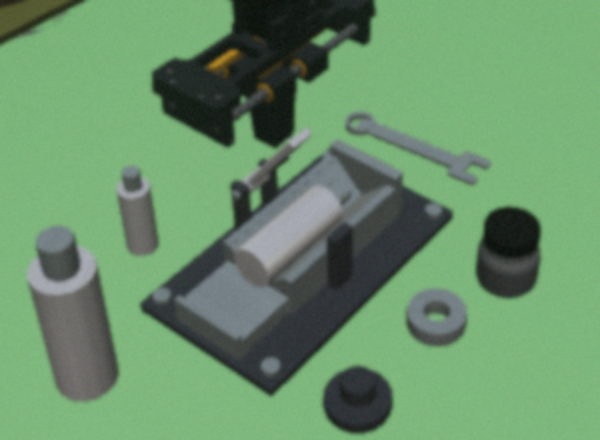

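The strap, with its tip at (300,135), has followed to about 57°. I continue down the arc.

>>> carry_out:
  motion: [1.4,0,1.2,0,0,0,1.1,0,1.3,0,0,0,0.7,0,1.3,0,0,0,0.4,0,1.2,0,0,0,0.2,0,0.8,0,0,0,0,0,0.3,0,0,0,0,0,0.2,0,0,0,0,0,0,0,0,0]

```text
clock: 8.6
tool_pos: [0.6057, -0.1021, 0.1455]
eef_rot: [1.0, 0.023, 0.0, -0.0]
contact_force: [-1.7, -0.3, 2.8]
opening: 0.006
```

```bash
cat > ck.py <<'E'
from h import *
delta([.016,-.005,.145])
for n in ['scene','top']:
  s=snap(n);P=fx(pts(s).reshape(-1,3)).reshape(480,640,3);ok=s['range_z']>0
  for d in finder.masks_of(s,'strap')[:1]:
    q=P[d['pixels']&ok];q=q[(abs(q[:,1]+.005)<.011)&(q[:,2]>.074)&(q[:,0]>-.03)&(q[:,0]<.046)]
    if len(q)>9: print(n,round(d['p'],2),len(q),'slope',np.round(np.polyfit(q[:,0],q[:,2],1),4),q[:,0].min(),q[:,0].max())
E
python3 ck.py
```

```text
t 8.6 tcp fix mm [ 16.4  -6.4 145.5] yaw-rel [-3.141e+00  1.000e-03 -0.000e+00] f [-1.7 -0.3  2.8] q [ 0.1   0.88 -0.01  1.72  0.02  0.54 -1.45] op 0.01
move cm (tool) [-0.04 -0.14  0.05]
scene 0.56 168 slope [0.0176 0.0805] -0.013229480579721361 0.045928877750143426
```

>>> carry_out:
  motion: [0,0,0.2,0,0,0,0,0,0.2,0,0,0,0,0,0,0,0,0]

```text
clock: 9.18
tool_pos: [0.6057, -0.1021, 0.145]
eef_rot: [1.0, 0.023, 0.001, -0.0]
contact_force: [-8.6, 2.9, 32.0]
opening: 0.004
```

```bash
python3 ck.py
```

```text
t 9.18 tcp fix mm [ 16.4  -6.4 145. ] yaw-rel [-3.142e+00  1.000e-03 -2.000e-03] f [-8.6  2.9 32. ] q [ 0.1   0.89 -0.01  1.72  0.02  0.54 -1.45] op 0.0
move cm (tool) [-0.04 -0.14  0.  ]
scene 0.66 199 slope [0.0222 0.0802] -0.01404564519590357 0.04583003787788664
```

A force of 32 N with no further travel means the strap is on its hard stop. I retreat straight up and check.

>>> carry_out:
  motion: [0,0,-0.5,0,0,0,0,0,-2,0,0,0,0,0,-4,0,0,0,0,0,-5,0,0,0,-5,0,-2,0,0,0,-5,0,0,0,0,0,-4,0,0,0,0,0,0,0,0,0,0,0]

```text
clock: 10.38
tool_pos: [0.4627, -0.1093, 0.2758]
eef_rot: [1.0, 0.022, -0.002, 0.0]
contact_force: [1.2, -0.3, -0.0]
opening: 0.004
```

```bash
python3 ck.py; python3 -c "
from h import *
s=snap('scene');P=pts(s);ok=s['range_z']>0
for t in ['bearing','pot','blank','wrench','roller_mid']:
  for d in finder.masks_of(s,t):
    q=P[d['pixels']&ok]
    if d['p']>.4 and len(q): print(t,round(d['p'],2),np.round(np.median(q,0),3),np.round(np.percentile(fx(q),[2,98],axis=0),3).tolist())
cv2.imwrite('pics/s7.png',cv2.resize(s['frame'][180:400,120:420,::-1],None,fx=2,fy=2))
"
```

```text
t 10.38 tcp fix mm [-126.8   -6.9  275.8] yaw-rel [ 3.141 -0.004 -0.005] f [ 1.2 -0.3 -0. ] q [ 0.15  0.54 -0.02  2.04  0.02  0.57 -1.41] op 0.0
move cm (tool) [14.32 -0.22 13.03]
scene 0.73 444 slope [0.0057 0.0816] -0.029955460618738734 0.04586905071142329
top 0.68 362 slope [0.003  0.0808] -0.029899744350133928 0.045782599950661654
bearing 0.82 [ 0.726 -0.078  0.018] [[0.114, -0.01, 0.002], [0.16, 0.037, 0.021]]
pot 0.89 [ 0.746 -0.005  0.046] [[0.132, 0.072, 0.003], [0.181, 0.119, 0.068]]
blank 0.93 [ 0.733 -0.19   0.016] [[0.11, -0.119, 0.004], [0.16, -0.07, 0.036]]
wrench 0.84 [0.572 0.092 0.008] [[-0.089, 0.174, 0.002], [0.06, 0.212, 0.011]]
roller_mid 0.86 [ 0.469 -0.18   0.052] [[-0.185, -0.086, 0.001], [-0.116, -0.045, 0.093]]
roller_mid 0.85 [ 0.598 -0.133  0.065] [[-0.013, -0.067, 0.042], [0.02, 0.054, 0.073]]
roller_mid 0.82 [ 0.555 -0.312  0.098] [[-0.072, -0.229, 0.005], [-0.033, -0.184, 0.162]]
roller_mid 0.53 [ 0.622 -0.123  0.027] [[-0.07, -0.128, 0.005], [0.074, 0.114, 0.083]]
```

View pics/s7.png

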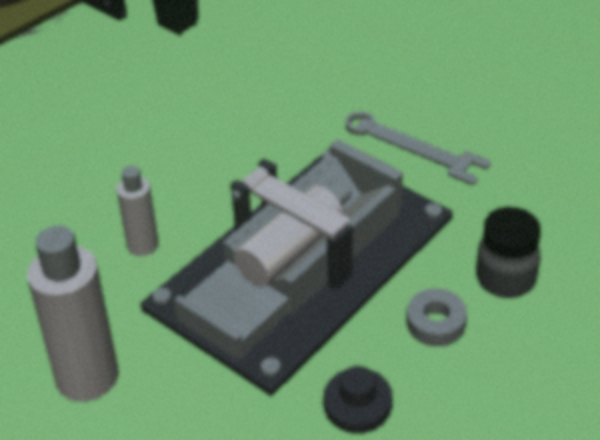

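The strap lies level across the roller from (255,180) to its rest post at (345,225), the roller is in the V, and the bystanders have not moved. I hand in.

```bash
python3 -c "
from h import *
print(workorder.finish_job())"
```

```text
the job is handed in; nothing more can be done
None
```

I tipped the middle-sized roller into the V cradle with closed fingers, then flipped the keeper strap over it and pushed it down. The job was handed in at about 11 s of the 48 s allowed, and no verdict is reported.

- **Roller:** lies level in the V with its journal towards the end stop. Its middle is at about fixture y = -6 mm and about 1 mm off the centre line.
- **Strap:** the strap stopped moving under a push of about 32 N. After I withdrew, its slope measured 0.003 to 0.006 rad against a limit of 0.06. While the fingers still partly hid it, the reading was about 0.02 rad.
- **Bystanders:** bearing, jar, blank and wrench are all within about 2 mm of where they started.
- **Robot:** the arm is clear of everything.

No check failed. The only low reading was a false roller detection on the fixture itself (p = 0.53), which I ignored.

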